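# Draw the parts carrier out of its brass canister

### The arm

A 7-joint arm with a two-finger parallel gripper is mounted at the origin on the work surface. World frame = base frame: x ahead of the robot, y to its left, z up, the work surface at z = 0. Lengths are in mm, angles in rad, forces in N, time in s.
With the tool pointing down it reaches from about 400 to 875 mm from the base axis. Payload 4.4 kg.
Tool frame: the origin (TCP) lies at the very end of the fingers, on their centre line; the grasp point (between the pads) lies 19 mm behind it; z points along the fingers, y is the line along which they close (so a half turn about z gives the same grasp; the last joint's range is limited). The gripper opens to 85 mm and grips with 20 to 120 N. Pads are 22 mm wide; open, the fingers measure 114 mm over their backs; the gripper's body (76 mm by 85 mm) begins 54 mm behind the grasp point. The pads swing forward as they close: fully open they stand 13 mm farther back than shut.
Start: joints at [1.124, 0.628, 0.038, 1.517, -0.027, 0.996, -0.02], TCP at [241.611, -603.442, 195.513] pointing down, gripper open.
Joint ranges: [-3.06, 3.06], [-0.37, 2.12], [-1.25, 1.32], [0.18, 2.47], [-1.1, 4.24], [0.23, 1.98], [-2.94, 2.94]. Speed limits (rad/s): [2.57, 2.57, 3.14, 3.14, 3.14, 3.14, 3.14].

### API

Orientations are given as [roll, pitch, yaw] about the fixed x, y, z axes, in that order (R = Rz(yaw) Ry(pitch) Rx(roll)).
In Python, from cell import read_state, get_image, camera_info, finish_job gives the robot as it stands.
- The arm moves only by the tool play_rows, never from a script. Its argument "deltas" is one flat list of numbers, 7 for each row, row after row: the shift along the tool's x, y, z in mm, then the turn, a rotation vector about the tool's x, y, z in rad, then the opening, from 0 (shut) to 1 (fully open). In form: [dx, dy, dz, ax, ay, az, grip, dx, dy, dz, ax, ay, az, grip, ...]. A call has 1 to 10 rows; each row is the pose to reach, as a shift and turn from the pose commanded when the call began, along the tool's axes at that moment; what a row does not reach only later rows make up. A row lasts 1/8 s, in which the tool goes at most 62.5 mm and 10.7 degrees, less where a joint would pass 70% of its speed; a pose out of reach is approached as far as the arm can. A call with a gripper value outside its range is refused whole. The fingers move at their own pace and stop on an object; the grip force is fixed at half the most. Time passes only in rows, so rows that repeat a pose let the fingers close. It gives the time, the measured TCP pose, the force, the opening and the grip force at its end, in the units of the state.
- read_state(): the state, without advancing time (a new reading comes with each control period).
- get_image(name): name is "scene" or "top" or "wrist"; returns the picture (420x560x3 uint8, red, green, blue); there is no depth.
- camera_info(name): a dict with "fx", "fy", "cx", "cy" (pixels), "T" (4x4, takes a point from camera to world coordinates). Camera axes: x right, y down, z forward; pixel columns grow to the right and rows downward; lengths in mm; the calibration is good to about 2 mm. A picture is of the moment at which its call begins: read the wrist's pose just before it. camera_info takes no time and is no camera call; for the wrist camera it gives the pose at the moment of the call.
- finish_job(): hands the job in; it is judged then, once.
The state is a dict: "clock": time; "qpos": joint angles; "qd": joint speeds; "tau": joint torques, N m; "eef_pos": TCP position; "tool_rot": TCP orientation; "force": force on the tool from outside, world axes, zero at the start; "torque": the same for the moment, N m; "width": finger opening in mm; "gripper_force": force on a finger pad.
Only numpy, scipy, OpenCV 4.12 (cv2) and the standard library are available. Lean on these libraries where they do the work, as an engineer would, in place of code of your own. Each camera call takes 0.05 s, during which the arm holds its last target. There are 200 camera calls.

### The job

Take the draw-hook from its stand, hook the wire loop of the parts carrier that stands deep in one of the three brass canisters, and draw the carrier out with the hook, keeping your fingers off it. Stand it upright in the middle of the round cork mat on the marble slab without dropping it, unhook it, and hang the hook back in its stand.

Things in the scene. Friction and masses are not known exactly. Their poses are not given: they have to be found in the camera images.
- hook_handle (a point): Draw-hook, 120 g, hanging upright in its stand. Point: centre of its wooden handle, 22 x 22 mm square (flats across x and y), 64 mm tall; z up, x the way the hook points. Below it: a brass disc collar (50 mm across, underside 38 mm below the point), then a 5 mm steel shank on the handle's axis, ending in a flat J towards +x.
- hook_throat (a point): Bottom of the J's throat, where a bar comes to rest: on the upper side of the 5 mm round bar, 120 mm below the handle's centre and 12 mm to +x of the shank's axis (same axes as the handle). The J's underside is 5 mm below this point; its tip, 12 mm farther to +x, rises 15.5 mm above this point.
- loop_top (a point): Parts carrier, 0.2 kg: copper disc, 80 mm across, 22 mm thick, with a fixed arched loop of 5 mm steel wire in its y-z plane, 39 mm wide inside; hook it along x from either side. Point: middle of the loop's top bar, on the wire's centre line, 42 mm above the disc's upper face, 64 mm above its underside. z up. Loose in a fixed canister, within 3 mm of its axis.
- canister: The fixed brass canister that holds the carrier: bore 92 mm, outside 100 mm, rim 115 mm above the table, inner floor 6 mm up. Origin: centre of its underside, on the bore's axis, z up. Of two like canisters beside it, one holds a like disc with a round knob, one a bare disc, both fixed and not wanted.
- cork_mat (a point): Round cork mat, 130 mm across, fixed on the near half of a marble slab (360 x 220 mm). Point: centre of its top face, 21 mm above the table. A glass oil lamp (80 mm across, 70 mm tall) stands on the slab, about 160 mm to the mat's +x.
- stand_seat (a point): Hook stand, fixed: brass fork on a post. Point: in the middle of its slot, level with the fork's top face, 102 mm above the table. The slot is 24 mm wide and runs along x, from 30 mm behind the point to its open end 45 mm to +x. The collar rests on the prongs, the J hangs below pointing to +x and passes straight up or down through the slot. Base 8 mm thick.
Mind the look-alikes: they are no part of the job. What is shaped like the part that bears stand_seat but purple or red is not meant.

How it is judged (in metres and radians):
On the way, in this order (a step that is already met when the one before it is completed fails the run):
1. the carrier hangs on the hook, clear above its canister (height (world z) of loop_top above 0.179 m and contact force between hook and carrier above 0.5 N), for 0.2 s.
2. the carrier stands upright on the cork mat, free of the hook (horizontal distance between loop_top and cork_mat below 0.03 m and z of loop_top in the frame of cork_mat between 0.056 and 0.072 m and angle between loop_top's own z axis and vertical below 0.17 rad and linear speed of carrier below 0.03 m/s and contact force between hook and carrier below 0.05 N), for 0.2 s.
At the end, for the whole second after the job is handed in: The carrier stands upright (within 10 degrees) and still on the cork mat, its centre within 30 mm of the mat's centre, free of the hook; the hook hangs still and upright (within 10 degrees) in its stand, collar on the fork, its axis within 25 mm of the seat point (all of step 2 and horizontal distance between hook_handle and stand_seat below 0.025 m and z of hook_handle in the frame of stand_seat between 0.03 and 0.046 m and angle between hook_handle's own z axis and vertical below 0.17 rad and linear speed of hook below 0.03 m/s); the robot touches nothing.
It fails at once if the fingers touch the carrier (contact force between the fingers and carrier above 0.5 N).
It fails at once if the carrier is dropped: it moves faster than 0.6 m/s without being borne by the hook (linear speed of carrier above 0.6 m/s and contact force between hook and carrier below 0.05 N).
It also fails if it takes over 69 s, if anything falls off the work surface, if the arm or the gripper's body presses on something with over 40 N, if the wrist force passes 120 N, or if a joint passes its speed limit or range.

## Working session

There is one attempt and no reset: what is moved stays moved. The work goes in short steps, Python scripts to look and compute and a tool call to move; the robot and the scene stay as the last step left them, time stands still between calls to the robot, and variables do not carry over. Pictures are saved under pics/ and viewed, at most 10 in all, crops included, and the job is handed in when it is done.

Besides the shell and the picture viewer there is one more tool, called after "Emit:" by a JSON object that holds its "method" and its "body", one argument or row to a line. play_rows: Moves the arm, as the interface text tells. Its arguments: {"type":"object","properties":{"deltas":{"type":"array"}},"required":["deltas"]}

```bash
ls; mkdir -p pics
cat > h.py <<'E'
import numpy as np, cv2, json
from cell import *
def snap(name,fn):
    info=camera_info(name); im=get_image(name)
    cv2.imwrite('pics/'+fn+'.png',im[:,:,::-1]); np.savez('pics/'+fn+'.npz',im=im,K=[info[k] for k in('fx','fy','cx','cy')],T=info['T'])
def cam(fn):
    d=np.load('pics/'+fn+'.npz'); return d['im'],d['K'],d['T']
def ray(fn,u,v):
    _,K,T=cam(fn); d=T[:3,:3]@np.array([(u-K[2])/K[0],(v-K[3])/K[1],1]); return T[:3,3],d/np.linalg.norm(d)
def onz(fn,u,v,z):
    o,d=ray(fn,u,v); return o+d*(z-o[2])/d[2]
def tri(*obs):
    A=np.zeros((3,3));b=np.zeros(3);R=[ray(*o) for o in obs]
    for o,d in R:
        P=np.eye(3)-np.outer(d,d);A+=P;b+=P@o
    x=np.linalg.solve(A,b); return x,[np.linalg.norm((np.eye(3)-np.outer(d,d))@(x-o)) for o,d in R]
def proj(fn,p):
    _,K,T=cam(fn); q=np.linalg.inv(T)@np.append(p,1); return K[0]*q[0]/q[2]+K[2],K[1]*q[1]/q[2]+K[3]
def crop(fn,u0,v0,u1,v1,s,out):
    im=cam(fn)[0][v0:v1,u0:u1,::-1]; cv2.imwrite('pics/'+out+'.png',cv2.resize(im,None,fx=s,fy=s,interpolation=cv2.INTER_CUBIC))
E
python3 - <<'E'
from h import *
s=read_state();print({k:np.round(v,3).tolist() for k,v in s.items()})
for n in('scene','top','wrist'): snap(n,n+'0'); _,K,T=cam(n+'0');print(n,K,T.round(3).tolist())
a=cam('scene0')[0];b=cam('top0')[0]
E
```

```text
pics
{'clock': 0.0, 'qpos': [1.124, 0.629, 0.038, 1.518, -0.027, 0.996, -0.02], 'qd': [-0.0, -0.0, -0.002, -0.001, -0.0, 0.002, 0.0], 'tau': [0.001, -56.341, 1.227, -19.345, 0.011, 0.01, -0.0], 'eef_pos': [241.324, -602.771, 194.57], 'tool_rot': [-3.14, 0.0, 0.381], 'force': [-0.847, -0.097, -0.491], 'torque': [-0.011, -0.018, 0.059], 'gripper_force': 0.0, 'width': 85.435}
scene [382.48942184 382.48942184 284.65582234 214.71419727] [[-0.87, 0.326, -0.37, 862.044], [0.493, 0.588, -0.641, 609.164], [0.009, -0.74, -0.672, 850.759], [0.0, 0.0, 0.0, 1.0]]
top [539.90245735 539.90245735 272.35644924 207.64804447] [[-0.001, -0.997, 0.082, 349.993], [-1.0, 0.001, -0.01, -95.601], [0.01, -0.082, -0.997, 1397.98], [0.0, 0.0, 0.0, 1.0]]
wrist [331.08512238 331.08512238 283.16993574 211.98179612] [[0.371, -0.891, -0.262, 308.423], [-0.929, -0.356, -0.105, -576.222], [0.0, 0.282, -0.959, 372.655], [0.0, 0.0, 0.0, 1.0]]
```

View pics/scene0.png

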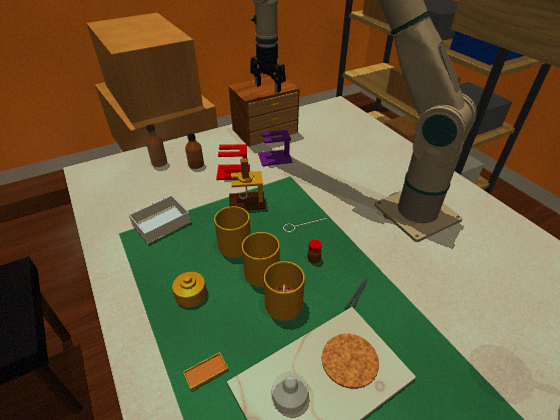

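View pics/top0.png

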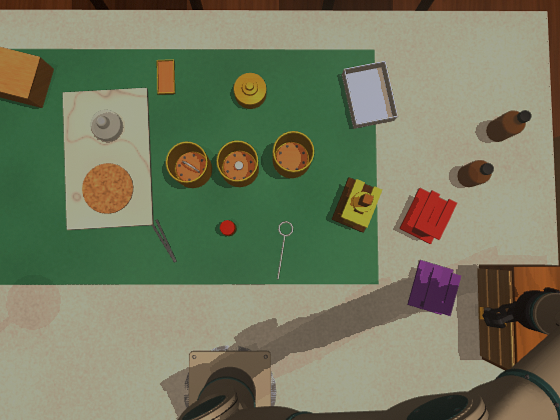

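The scene view shows the yellow stand with the hook at about (245,185), between the red (232,160) and purple (275,148) look-alikes. The canisters are at (233,232), (261,260) and (285,292). In the top view they are at (293,155) bare, (238,164) knob and (188,165) with something like a wire loop. I'll take enlarged crops to confirm.

Run:
```python
from h import *
crop('top0',155,125,390,245,3.4,'c1'); 
crop('scene0',205,140,325,330,3.15,'c2')
```

```text
(no output)
```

View pics/c1.png

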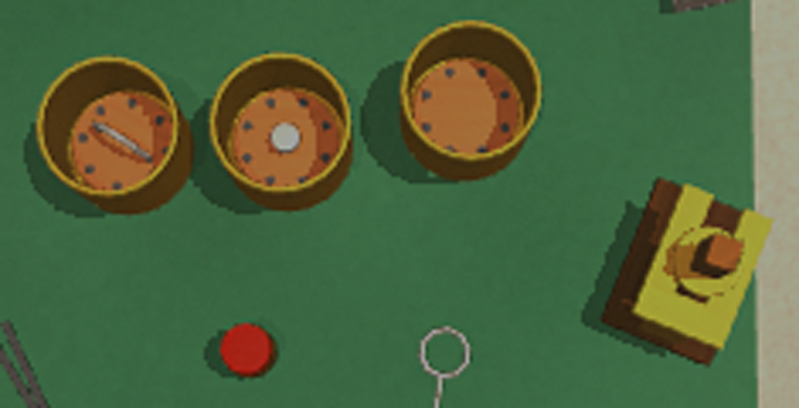

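View pics/c2.png

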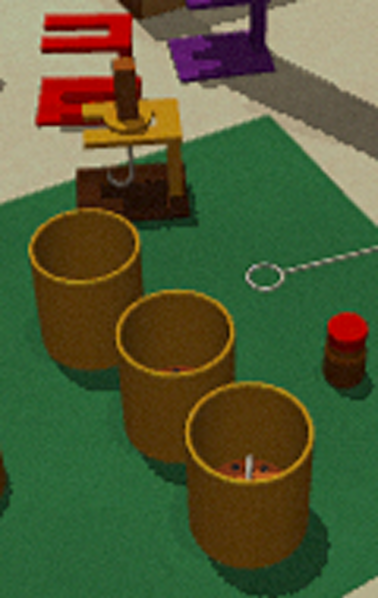

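The canisters in the top crop are bare disc (470,90), white round knob (285,137) and wire bar loop (122,143). The last fits loop_top: it is a bar seen from above, and in the scene crop it shows edge-on at (249,457). The stand is the yellow fork at top (705,265), slot opening up and right, with the post on the robot side. Red and purple are look-alikes.

Run:
```python
from h import *
r=lambda x:(np.round(x[0],1),np.round(x[1],1))
C=lambda x,y:(155+x/3.4,125+y/3.4); S=lambda x,y:(205+x/3.15,140+y/3.15)
print('loop',r(tri(('top0',*C(122.5,143)),('scene0',*S(249,457)))))
a=onz('top0',*C(93,127),70);b=onz('top0',*C(151,160),70);print(a,b,(a+b)/2,np.arctan2(*(b-a)[:2]))
print('handletop',r(tri(('top0',*C(724,249)),('scene0',*S(123,60)))))
print('mat',r(tri(('top0',107.5,188.5),('scene0',350,360))))
print('rim',r(tri(('top0',*C(108,126)),('scene0',*S(250,431)))))
print('rimz',onz('top0',*C(108,126),115))
for n,p in dict(a=(690,183),b=(770,217),c=(720,348),d=(638,312)).items(): print(n,onz('top0',*C(*p),102))
print('lamp',onz('top0',107,122,80))
```

```text
loop (array([561.8,  91.9,  66.3]), array([1.1, 1.1]))
[572.02107334 113.64591552  70.        ] [547.73503543  71.14717923  70.        ] [559.87805438  92.39654737  70.        ] -2.6224279899538177
handletop (array([ 472. , -326.9,  171.5]), array([0.3, 0.3]))
mat (array([513.8, 314.8,  10.8]), array([0., 0.]))
rim (array([566. ,  97.2, 108.2]), array([0.4, 0.4]))
rimz [565.21330321  96.00622139 115.        ]
a [ 526.48879143 -316.66638046  102.        ]
b [ 502.09449875 -373.36869559  102.        ]
c [ 408.82819428 -336.23522834  102.        ]
d [ 434.39320482 -278.4403077   102.        ]
lamp [671.1476755 299.4063935  80.       ]
```

```bash
cat >> h.py <<'E'
from scipy.spatial.transform import Rotation as Ro
def plan(*tg):
    """tg: (x,y,z,yaw) targets, tool down; deltas from commanded pose in cmd.json (updated to last)"""
    p,R=json.load(open('cmd.json')); p=np.array(p);R=Ro.from_matrix(R)
    for t in tg:
        d=np.round(R.inv().apply(np.array(t[:3])-p),1); w=np.round((R.inv()*Ro.from_euler('xyz',[np.pi,0,t[3]])).as_rotvec(),3)
        print(*d.tolist(),*w.tolist(),sep=', ')
    json.dump([(p+R.apply(d)).tolist(),(R*Ro.from_rotvec(w)).as_matrix().tolist()],open('cmd.json','w'))
def st():
    s=read_state(); print({k:np.round(s[k],3).tolist() for k in('clock','eef_pos','tool_rot','force','width','gripper_force','qpos')})
E
python3 - <<'E'
from h import *
s=read_state()
json.dump([[241.611,-603.442,195.513],Ro.from_euler('xyz',s['tool_rot']).as_matrix().tolist()],open('cmd.json','w'))
plan((472,-327,270,1.18))
E
```

```text
316.6, -171.1, -74.2, -0.001, -0.001, -0.799
```

Emit:
{"method": "play_rows", "body": {
  "deltas": [0, 0, -74, 0, 0, 0, 1, 317, -171, -74, 0, 0, -0.8, 1, 317, -171, -74, 0, 0, -0.8, 1, 317, -171, -74, 0, 0, -0.8, 1, 317, -171, -74, 0, 0, -0.8, 1, 317, -171, -74, 0, 0, -0.8, 1, 317, -171, -74, 0, 0, -0.8, 1, 317, -171, -74, 0, 0, -0.8, 1, 317, -171, -74, 0, 0, -0.8, 1, 317, -171, -74, 0, 0, -0.8, 1]
}}

```text
clock: 1.4
eef_pos: [471.0, -328.5, 269.3]
tool_rot: [-3.141, 0.001, 1.178]
force: [0.5, -0.5, 0.2]
width: 85.4
gripper_force: 0.0
```

Run:
```python
from h import *
st(); snap('wrist','w1'); print(proj('w1',[472,-327,172]),proj('w1',[472,-327,102]))
crop('w1',0,0,560,420,1.4,'w1b')
```

```text
{'clock': 1.4, 'eef_pos': [471.019, -328.526, 269.301], 'tool_rot': [-3.141, 0.001, 1.178], 'force': [0.488, -0.543, 0.235], 'width': 85.365, 'gripper_force': 0.0, 'qpos': [0.698, 0.45, -0.208, 1.632, 0.104, 1.071, 0.067]}
(np.float64(283.01785808263554), np.float64(199.45026367812542)) (np.float64(283.0642950518303), np.float64(183.07881476016937))
```

View pics/w1b.png

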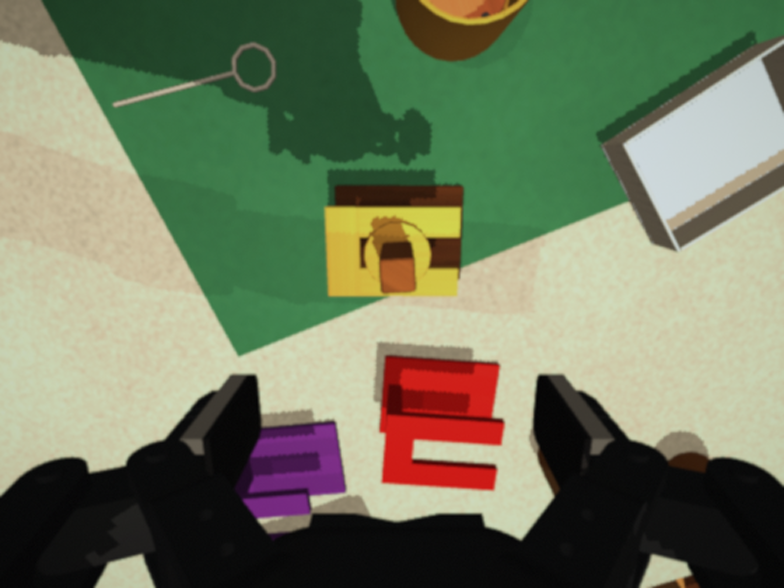

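The wrist view shows the handle's top face at (284,197) px, against a predicted (283,199), so it agrees within 2 mm. The tool is aligned with the fork. Next I descend.

Run:
```python
from h import *
st(); plan((473.2,-325.3,200,1.18),(473.2,-325.3,127,1.18))
```

```text
{'clock': 1.45, 'eef_pos': [471.14, -328.421, 269.356], 'tool_rot': [-3.141, 0.001, 1.178], 'force': [0.765, -0.428, -0.043], 'width': 85.003, 'gripper_force': 0.0, 'qpos': [0.698, 0.45, -0.209, 1.632, 0.104, 1.071, 0.067]}
2.1, 0.5, 70.0, -0.0, 0.0, -0.0
2.1, 0.6, 143.0, -0.0, 0.0, -0.0
```

Emit:
{"method": "play_rows", "body": {
  "deltas": [2.1, 0.5, 70, 0, 0, 0, 1, 2.1, 0.5, 70, 0, 0, 0, 1, 2.1, 0.5, 110, 0, 0, 0, 1, 2.1, 0.6, 143, 0, 0, 0, 1, 2.1, 0.6, 143, 0, 0, 0, 1, 2.1, 0.6, 143, 0, 0, 0, 1]
}}

```text
clock: 2.2
eef_pos: [474.9, -326.3, 128.5]
tool_rot: [3.139, 0.001, 1.18]
force: [0.2, 0.1, 0.5]
width: 85.4
gripper_force: 0.0
```

Emit:
{"method": "play_rows", "body": {
  "deltas": [0, 0, 0, 0, 0, 0, 0, 0, 0, 0, 0, 0, 0, 0, 0, 0, 0, 0, 0, 0, 0, 0, 0, 0, 0, 0, 0, 0, 0, 0, 0, 0, 0, 0, 0, 0, 0, 0, 0, 0, 0, 0, 0, 0, 0, 0, 0, 0, 0, 0, 0, 0, 0, 0, 0, 0]
}}

```text
clock: 3.2
eef_pos: [473.9, -325.2, 127.1]
tool_rot: [3.141, 0.0, 1.181]
force: [-1.0, 0.1, 5.6]
width: 20.3
gripper_force: 58.9
```

Run:
```python
from h import *
st(); snap('wrist','w2'); snap('scene','s2')
```

```text
{'clock': 3.2, 'eef_pos': [473.88, -325.184, 127.141], 'tool_rot': [3.141, 0.0, 1.181], 'force': [-1.023, 0.085, 5.638], 'width': 20.271, 'gripper_force': 58.905, 'qpos': [0.672, 0.609, -0.184, 1.799, 0.155, 0.747, 0.016]}
```

Run:
```python
from h import *
st(); plan((473.2,-325.3,255,1.18),(531,109.1,255,1.051))
```

```text
{'clock': 3.3, 'eef_pos': [473.885, -325.214, 127.148], 'tool_rot': [3.141, 0.0, 1.181], 'force': [-1.211, 1.298, 5.867], 'width': 20.146, 'gripper_force': 58.904, 'qpos': [0.672, 0.609, -0.184, 1.799, 0.155, 0.747, 0.016]}
-0.0, -0.1, -128.0, -0.0, 0.0, -0.0
423.6, -112.2, -128.1, -0.0, 0.0, 0.129
```

Emit:
{"method": "play_rows", "body": {
  "deltas": [0, 0, -20, 0, 0, 0, 0, 0, 0, -60, 0, 0, 0, 0, 0, 0, -100, 0, 0, 0, 0, 0, 0, -128, 0, 0, 0, 0, 0, 0, -128, 0, 0, 0, 0, 25, -6, -128, 0, 0, 0.008, 0, 65, -16, -128, 0, 0, 0.02, 0, 110, -28, -128, 0, 0, 0.035, 0, 160, -42, -128, 0, 0, 0.05, 0, 210, -56, -128, 0, 0, 0.065, 0]
}}

```text
clock: 4.55
eef_pos: [500.7, -108.0, 252.8]
tool_rot: [-3.139, 0.001, 1.115]
force: [1.3, -0.7, -1.2]
width: 20.0
gripper_force: 59.2
```

Emit:
{"method": "play_rows", "body": {
  "deltas": [50, -14, 0, 0, 0, 0.015, 0, 100, -28, 0, 0, 0, 0.03, 0, 150, -41, 0, 0, 0, 0.05, 0, 185, -49, 0, 0, 0, 0.06, 0, 205, -54, 0, 0, 0, 0.064, 0, 213.6, -56.2, 0, 0, 0, 0.064, 0, 213.6, -56.2, 0, 0, 0, 0.064, 0, 213.6, -56.2, 0, 0, 0, 0.064, 0, 213.6, -56.2, 0, 0, 0, 0.064, 0]
}}

```text
clock: 5.68
eef_pos: [545.1, 105.6, 254.5]
tool_rot: [3.141, 0.001, 1.05]
force: [-0.3, -0.4, -1.3]
width: 19.9
gripper_force: 59.2
```

Run:
```python
from h import *
st(); snap('wrist','w3'); snap('scene','s3'); snap('top','t3')
A=cam('scene0')[0]; 
a=cv2.resize(cam('s3')[0][120:330,190:390],None,fx=2,fy=2); b=cam('w3')[0]
c=np.zeros((600,800,3),np.uint8); c[:420,:400]=a; c[:315,400:800]=cv2.resize(cam('t3')[0][110:268,120:320],(400,315)); c[315:600,400:780]=cv2.resize(b,(380,285))
cv2.imwrite('pics/m3.png',c[:,:,::-1])
```

```text
{'clock': 5.675, 'eef_pos': [545.118, 105.585, 254.471], 'tool_rot': [3.141, 0.001, 1.05], 'force': [-0.347, -0.354, -1.314], 'width': 19.867, 'gripper_force': 59.169, 'qpos': [-0.059, 0.438, -0.27, 1.703, 0.134, 1.019, -0.896]}
```

View pics/m3.png

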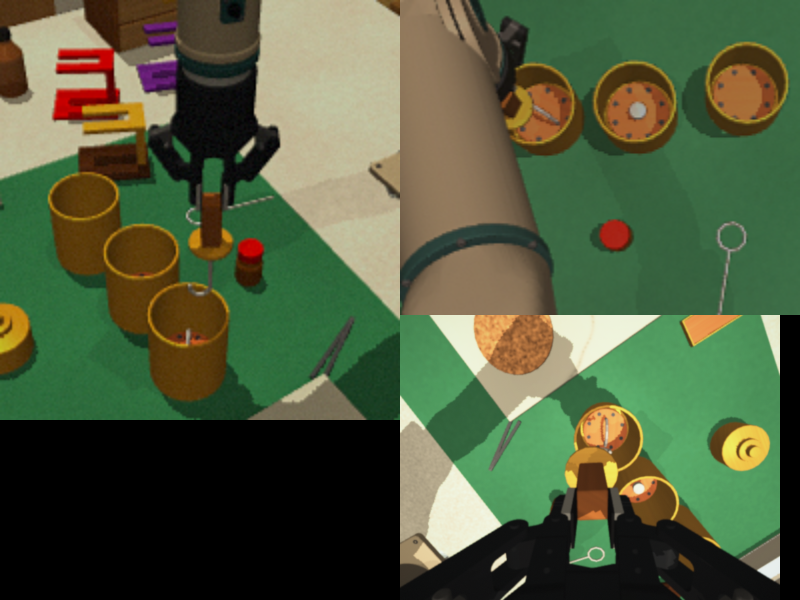

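The scene panel shows the J at about (197,290), just above the wanted canister's mouth. The wrist panel shows the loop at (605,432). TCP is off by about 14 mm because my second call used a rotated frame. I'll measure both in an enlarged crop.

Run:
```python
from h import *
a=cv2.resize(cam('s3')[0][225:305,250:330],None,fx=5,fy=5,interpolation=2); b=cv2.resize(cam('w3')[0][130:210,260:340],None,fx=5,fy=5,interpolation=2)
cv2.imwrite('pics/m3b.png',np.hstack([a,b])[:,:,::-1])
s=read_state();t=np.array(s['eef_pos']);y=s['tool_rot'][2]-np.pi/2;hx=np.array([np.cos(y),np.sin(y),0])
for n,p in dict(throatbot=t+12*hx-[0,0,112.1],tip=t+24*hx-[0,0,91.6],shank=t-[0,0,80],collarbot=t-[0,0,25.1]).items():
    u=proj('s3',p);print(n,p.round(1),np.round(((u[0]-250)*5,(u[1]-225)*5),1))
for z in(66.3,70): u=proj('w3',[560.8,92.2,z]);print('loop',np.round(((u[0]-260)*5,(u[1]-130)*5),1))
```

```text
throatbot [555.6 100.3 142.5] [193.7 209.9]
tip [566.   94.4 163. ] [168.9 181.5]
shank [545.2 106.3 174.6] [220.4 165.6]
collarbot [545.2 106.3 229.5] [223.5  84.3]
loop [203.1 272. ]
loop [204.  275.4]
```

View pics/m3b.png

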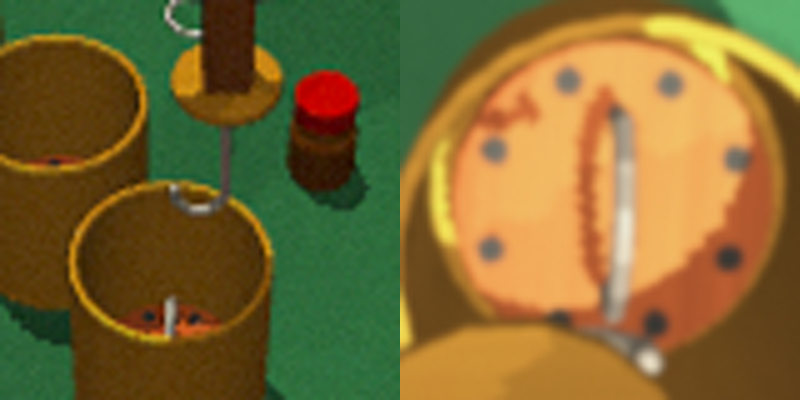

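Run:
```python
from h import *
s=read_state();t=np.array(s['eef_pos']);y=s['tool_rot'][2]-np.pi/2;hx=np.array([np.cos(y),np.sin(y),0]);hy=np.array([-hx[1],hx[0],0])
f=lambda p:np.round(((p-t)@hx,(p-t)@hy),1)
for fn,o,obs in (('s3',(250,225),dict(tip=(173,187,-91.6),bot=(198,214,-112.1),shank=(226,165,-80),loop=(170,299,70-t[2]))),('w3',(260,130),dict(tip=(250,358,-91.6),loop=(220,225,70-t[2])))):
    for n,(u,v,dz) in obs.items(): print(fn,n,f(onz(fn,o[0]+u/5,o[1]+v/5,t[2]+dz)))
print(hx,t, f(np.array([565.5,96.5,0])))
```

```text
s3 tip [22.1  3.4]
s3 bot [9.9 2.5]
s3 shank [-2.6 -0.4]
s3 loop [22.8 -2.5]
w3 tip [23.4  0.8]
w3 loop [23.9  6.8]
[ 0.86785091 -0.49682472  0.        ] [545.2078639  106.30715507 254.6303539 ] [22.5  1.6]
```

The wrist and scene views agree: the bar is about 24.7 mm ahead of the shank along tool y. I back off 9.5 mm, then lower to TCP z 151.

Emit:
{"method": "play_rows", "body": {
  "deltas": [2, -9.5, 0, 0, 0, 0, 0, 2, -9.5, 0, 0, 0, 0, 0, 2, -9.5, 20, 0, 0, 0, 0, 2, -9.5, 45, 0, 0, 0, 0, 2, -9.5, 70, 0, 0, 0, 0, 2, -9.5, 90, 0, 0, 0, 0, 2, -9.5, 100, 0, 0, 0, 0, 2, -9.5, 103, 0, 0, 0, 0, 2, -9.5, 103, 0, 0, 0, 0, 2, -9.5, 103, 0, 0, 0, 0]
}}

```text
clock: 7.08
eef_pos: [538.5, 113.5, 152.3]
tool_rot: [3.14, -0.001, 1.052]
force: [0.5, 1.0, -1.4]
width: 20.2
gripper_force: 59.1
```

Run:
```python
from h import *
st(); snap('wrist','w4'); snap('scene','s4'); snap('top','t4')
a=cv2.resize(cam('s4')[0][215:315,240:340],None,fx=4,fy=4,interpolation=2); b=cv2.resize(cam('w4')[0][90:190,240:340],None,fx=4,fy=4,interpolation=2)
cv2.imwrite('pics/m4.png',np.hstack([a,b])[:,:,::-1])
```

```text
{'clock': 7.075, 'eef_pos': [538.463, 113.525, 152.277], 'tool_rot': [3.14, -0.001, 1.052], 'force': [0.494, 1.005, -1.412], 'width': 20.163, 'gripper_force': 59.127, 'qpos': [-0.094, 0.548, -0.247, 1.842, 0.184, 0.772, -0.957]}
```

View pics/m4.png

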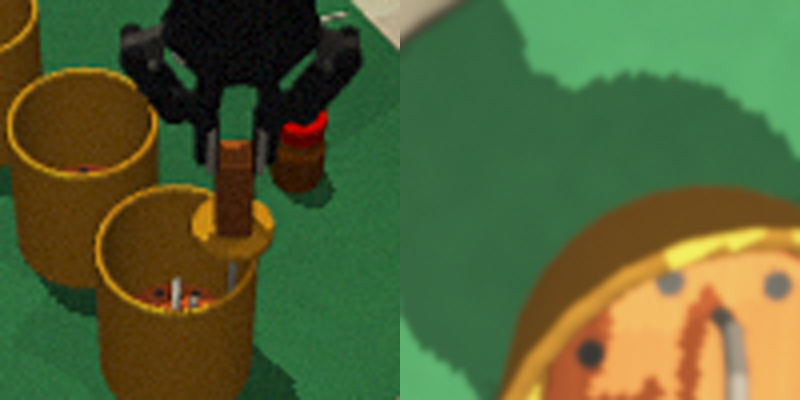

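The tip (194,300) stands 18/4 px behind the bar (176,290), about 11 mm as expected, and below its top. I push in 22 mm, then start to lift.

Emit:
{"method": "play_rows", "body": {
  "deltas": [0, 6, 0, 0, 0, 0, 0, 0, 12, 0, 0, 0, 0, 0, 0, 18, 0, 0, 0, 0, 0, 0, 22, 0, 0, 0, 0, 0, 0, 22, 0, 0, 0, 0, 0, 0, 22, -4, 0, 0, 0, 0, 0, 22, -10, 0, 0, 0, 0, 0, 22, -20, 0, 0, 0, 0, 0, 22, -30, 0, 0, 0, 0, 0, 22, -30, 0, 0, 0, 0]
}}

```text
clock: 8.48
eef_pos: [557.5, 102.6, 182.5]
tool_rot: [3.14, -0.001, 1.052]
force: [0.7, -0.8, -3.9]
width: 19.9
gripper_force: 59.5
```

Run:
```python
from h import *
st(); snap('scene','s5')
a=cv2.resize(cam('s5')[0][195:315,220:340],None,fx=4,fy=4,interpolation=2)
cv2.imwrite('pics/m5.png',a[:,:,::-1])
```

```text
{'clock': 8.475, 'eef_pos': [557.455, 102.582, 182.463], 'tool_rot': [3.14, -0.001, 1.052], 'force': [0.719, -0.793, -3.947], 'width': 19.853, 'gripper_force': 59.525, 'qpos': [-0.063, 0.532, -0.256, 1.766, 0.17, 0.864, -0.914]}
```

The force rose by about 2.5 N, so the carrier is hanging on the hook. I continue the lift.

Emit:
{"method": "play_rows", "body": {
  "deltas": [0, 0, -8, 0, 0, 0, 0, 0, 0, -20, 0, 0, 0, 0, 0, 0, -34, 0, 0, 0, 0, 0, 0, -48, 0, 0, 0, 0, 0, 0, -62, 0, 0, 0, 0, 0, 0, -76, 0, 0, 0, 0, 0, 0, -90, 0, 0, 0, 0, 0, 0, -104, 0, 0, 0, 0, 0, 0, -118, 0, 0, 0, 0, 0, 0, -128, 0, 0, 0, 0]
}}

```text
clock: 9.78
eef_pos: [557.2, 102.5, 310.5]
tool_rot: [3.141, -0.0, 1.052]
force: [0.0, -1.2, -3.7]
width: 20.2
gripper_force: 59.5
```

Emit:
{"method": "play_rows", "body": {
  "deltas": [0, 0, -5, 0, 0, 0, 0, 0, 0, -5, 0, 0, 0, 0, 0, 0, -5, 0, 0, 0, 0, 0, 0, -5, 0, 0, 0, 0, 0, 0, -5, 0, 0, 0, 0]
}}

```text
clock: 10.4
eef_pos: [556.8, 102.4, 314.3]
tool_rot: [-3.141, 0.0, 1.052]
force: [-1.0, 0.4, -4.0]
width: 19.8
gripper_force: 59.5
```

Run:
```python
from h import *
st(); snap('scene','s6'); snap('wrist','w6')
a=cv2.resize(cam('s6')[0][150:320,200:360],None,fx=2.4,fy=2.4,interpolation=2); b=cv2.resize(cam('w6')[0],(404,303))
c=np.zeros((a.shape[0],384+404,3),np.uint8);c[:,:a.shape[1]]=a;c[:303,384:]=b
cv2.imwrite('pics/m6.png',c[:,:,::-1])
```

```text
{'clock': 10.4, 'eef_pos': [556.832, 102.44, 314.255], 'tool_rot': [-3.141, 0.0, 1.052], 'force': [-1.044, 0.373, -3.993], 'width': 19.841, 'gripper_force': 59.516, 'qpos': [-0.044, 0.406, -0.279, 1.58, 0.118, 1.173, -0.866]}
```

View pics/m6.png

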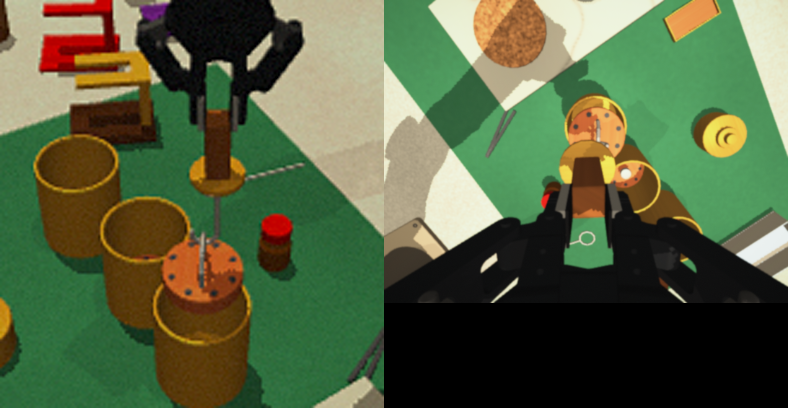

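The carrier hangs on the hook, clear above its canister: disc at (202,270) in the scene panel, with the shank at (217,210). Next I refine the mat centre.

Run:
```python
from h import *
im=cam('top0')[0][150:222,75:145]; hsv=cv2.cvtColor(im,cv2.COLOR_RGB2HSV)
m=((hsv[...,1]>90)&(hsv[...,0]<22)).astype(np.uint8); n,l,s,c=cv2.connectedComponentsWithStats(m); k=1+np.argmax(s[1:,4]); print(s[k],c[k]); u,v=c[k]+[75,150]
mat=onz('top0',u,v,21); print('top',mat,'scene',onz('scene0',350,360,21),'w6',onz('w6',174.7,45,21))
s=read_state(); json.dump([list(map(float,s['eef_pos'])),Ro.from_euler('xyz',s['tool_rot']).as_matrix().tolist()],open('cmd.json','w'))
hx=np.array([.868,-.497]); p=mat[:2]-12*hx; print(p); plan((*p,314.3,1.051))
```

```text
[   7   13   51   51 2025] [32.10617284 37.92839506]
top [514.03232834 312.76783121  21.        ] scene [518.00299439 318.36209512  21.        ] w6 [514.08643778 308.56167474  21.        ]
[503.61632834 318.73183121]
161.3, -153.6, 0.1, -0.0, 0.0, 0.001
```

Emit:
{"method": "play_rows", "body": {
  "deltas": [4, -4, 0, 0, 0, 0, 0, 13, -12, 0, 0, 0, 0, 0, 27, -26, 0, 0, 0, 0, 0, 45, -43, 0, 0, 0, 0, 0, 65, -62, 0, 0, 0, 0, 0, 86, -82, 0, 0, 0, 0, 0, 107, -102, 0, 0, 0, 0, 0, 126, -120, 0, 0, 0, 0, 0, 141, -134, 0, 0, 0, 0, 0, 152, -145, 0, 0, 0, 0, 0]
}}

```text
clock: 11.75
eef_pos: [505.7, 308.1, 314.5]
tool_rot: [-3.141, -0.0, 1.053]
force: [0.1, -0.2, -3.7]
width: 19.6
gripper_force: 59.5
```

Emit:
{"method": "play_rows", "body": {
  "deltas": [6, -6, 0, 0, 0, 0, 0, 9, -8.6, 0, 0, 0, 0, 0, 9, -8.6, 0, 0, 0, 0, 0, 9, -8.6, 0, 0, 0, 0, 0, 9, -8.6, 0, 0, 0, 0, 0, 9, -8.6, 0, 0, 0, 0, 0, 9, -8.6, 0, 0, 0, 0, 0, 9, -8.6, 0, 0, 0, 0, 0]
}}

```text
clock: 12.75
eef_pos: [503.5, 318.4, 314.5]
tool_rot: [3.142, -0.0, 1.052]
force: [-0.5, -0.5, -3.2]
width: 20.0
gripper_force: 59.5
```

Run:
```python
from h import *
st(); snap('scene','s7'); snap('top','t7'); snap('wrist','w7')
im=cam('s7')[0]; hsv=cv2.cvtColor(im,cv2.COLOR_RGB2HSV)
print(proj('s7',[514,313,167]))
```

```text
{'clock': 12.75, 'eef_pos': [503.496, 318.394, 314.536], 'tool_rot': [3.142, -0.0, 1.052], 'force': [-0.474, -0.538, -3.204], 'width': 19.953, 'gripper_force': 59.489, 'qpos': [-0.407, 0.458, -0.321, 1.499, 0.15, 1.209, -1.269]}
(np.float64(358.8560523764844), np.float64(322.1053765707306))
```

Emit:
{"method": "play_rows", "body": {
  "deltas": [0, 0, 8, 0, 0, 0, 0, 0, 0, 22, 0, 0, 0, 0, 0, 0, 38, 0, 0, 0, 0, 0, 0, 54, 0, 0, 0, 0, 0, 0, 70, 0, 0, 0, 0, 0, 0, 85, 0, 0, 0, 0, 0, 0, 98, 0, 0, 0, 0, 0, 0, 107, 0, 0, 0, 0, 0, 0, 112, 0, 0, 0, 0, 0, 0, 115, 0, 0, 0, 0]
}}

```text
clock: 14.15
eef_pos: [503.6, 318.6, 199.5]
tool_rot: [3.141, -0.0, 1.052]
force: [0.2, 0.6, -3.1]
width: 20.0
gripper_force: 59.5
```

Emit:
{"method": "play_rows", "body": {
  "deltas": [0, 0, 2, 0, 0, 0, 0, 0, 0, 4, 0, 0, 0, 0, 0, 0, 6, 0, 0, 0, 0, 0, 0, 8, 0, 0, 0, 0, 0, 0, 10, 0, 0, 0, 0, 0, 0, 12, 0, 0, 0, 0, 0, 0, 14, 0, 0, 0, 0, 0, 0, 14, 0, 0, 0, 0]
}}

```text
clock: 15.15
eef_pos: [503.5, 318.5, 185.5]
tool_rot: [3.142, -0.0, 1.052]
force: [-0.1, -0.3, -1.6]
width: 20.1
gripper_force: 59.7
```

Run:
```python
from h import *
st()
```

```text
{'clock': 15.15, 'eef_pos': [503.523, 318.488, 185.504], 'tool_rot': [3.142, -0.0, 1.052], 'force': [-0.121, -0.35, -1.582], 'width': 20.127, 'gripper_force': 59.731, 'qpos': [-0.422, 0.573, -0.298, 1.68, 0.202, 0.918, -1.317]}
```

The force is back to the hook's weight alone, so the carrier stands on the mat. I lower to unhook and back out partway.

Emit:
{"method": "play_rows", "body": {
  "deltas": [0, 0, 5, 0, 0, 0, 0, 0, 0, 10, 0, 0, 0, 0, 0, 0, 15, 0, 0, 0, 0, 0, 0, 18, 0, 0, 0, 0, 0, 0, 18, 0, 0, 0, 0, 0, -5, 18, 0, 0, 0, 0, 0, -10, 18, 0, 0, 0, 0, 0, -15, 18, 0, 0, 0, 0, 0, -20, 18, 0, 0, 0, 0, 0, -25, 18, 0, 0, 0, 0]
}}

```text
clock: 16.4
eef_pos: [481.4, 331.1, 167.6]
tool_rot: [3.142, -0.0, 1.052]
force: [-0.6, 1.0, -2.0]
width: 20.0
gripper_force: 59.7
```

Run:
```python
from h import *
st(); snap('scene','s8'); snap('wrist','w8')
a=cv2.resize(cam('s8')[0][240:400,290:430],None,fx=2.85,fy=2.85,interpolation=2); b=cv2.resize(cam('w8')[0],(400,300))
c=np.zeros((a.shape[0],800,3),np.uint8);c[:,:a.shape[1]]=a[:,:400];c[:300,400:]=b
cv2.imwrite('pics/m8.png',c[:,:,::-1])
```

```text
{'clock': 16.4, 'eef_pos': [481.427, 331.12, 167.595], 'tool_rot': [3.142, -0.0, 1.052], 'force': [-0.574, 1.016, -2.011], 'width': 20.042, 'gripper_force': 59.737, 'qpos': [-0.462, 0.578, -0.293, 1.732, 0.209, 0.862, -1.366]}
```

View pics/m8.png

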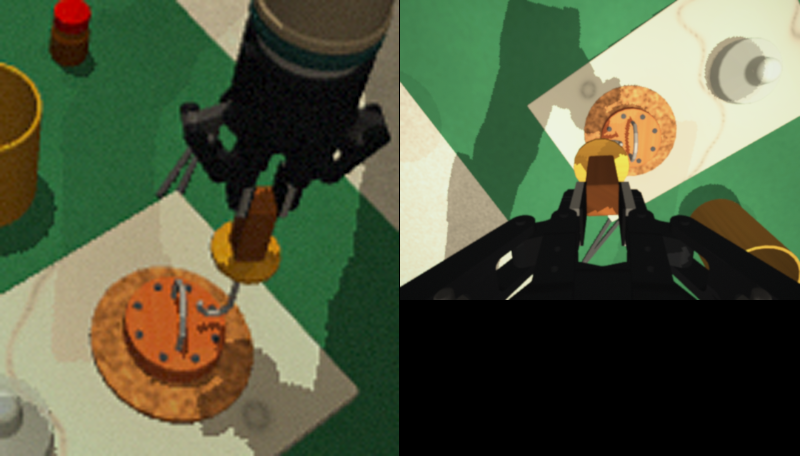

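The carrier stands upright near the mat's middle: disc (175,325) on the mat (172,344), with the J clear of the loop at (215,305). Now I back out, lift and return.

Emit:
{"method": "play_rows", "body": {
  "deltas": [0, -5, 0, 0, 0, 0, 0, 0, -8, 0, 0, 0, 0, 0, 0, -8, -10, 0, 0, 0, 0, 0, -8, -35, 0, 0, 0, 0, 0, -8, -65, 0, 0, 0, 0, 0, -8, -90, 0, 0, 0, 0, 0, -8, -105, 0, 0, 0, 0, 0, -8, -105, 0, 0, 0, 0]
}}

```text
clock: 17.5
eef_pos: [475.4, 335.2, 273.6]
tool_rot: [3.141, -0.002, 1.052]
force: [-0.0, 0.0, -1.9]
width: 20.4
gripper_force: 59.8
```

```bash
cat >> h.py <<'E'
def fromnow(*tg):
    s=read_state(); json.dump([list(map(float,s['eef_pos'])),Ro.from_euler('xyz',s['tool_rot']).as_matrix().tolist()],open('cmd.json','w')); plan(*tg)
E
python3 - <<'E'
from h import *
st(); fromnow((474,-100,270,1.1),(473.9,-325.2,270,1.181))
E
```

```text
{'clock': 17.5, 'eef_pos': [475.402, 335.196, 273.644], 'tool_rot': [3.141, -0.002, 1.052], 'force': [-0.023, 0.015, -1.941], 'width': 20.438, 'gripper_force': 59.773, 'qpos': [-0.454, 0.465, -0.32, 1.606, 0.159, 1.094, -1.334]}
-378.5, 214.7, 3.0, 0.001, -0.002, -0.048
-574.1, 326.4, 2.7, 0.001, -0.002, -0.129
```

Emit:
{"method": "play_rows", "body": {
  "deltas": [-15, 9, 0, 0, 0, 0, 0, -45, 26, 0, 0, 0, 0, 0, -85, 48, 0, 0, 0, -0.01, 0, -130, 74, 0, 0, 0, -0.02, 0, -175, 99, 0, 0, 0, -0.03, 0, -220, 125, 0, 0, 0, -0.04, 0, -265, 150, 0, 0, 0, -0.05, 0, -310, 176, 0, 0, 0, -0.06, 0, -350, 199, 0, 0, 0, -0.07, 0, -378, 215, 0, 0, 0, -0.08, 0]
}}

```text
clock: 18.75
eef_pos: [471.9, -103.7, 271.4]
tool_rot: [-3.139, 0.002, 1.128]
force: [0.0, -0.1, -0.8]
width: 20.1
gripper_force: 59.7
```

Emit:
{"method": "play_rows", "body": {
  "deltas": [0, 0, 0, 0, 0, 0, 0, 0, 0, 0, 0, 0, 0, 0, 0, 0, 0, 0, 0, 0, 0]
}}

```text
clock: 19.12
eef_pos: [473.7, -98.9, 272.3]
tool_rot: [-3.141, -0.0, 1.134]
force: [0.6, -0.0, -1.0]
width: 20.2
gripper_force: 59.7
```

Run:
```python
from h import *
st(); fromnow((473.9,-325.2,265,1.181))
```

```text
{'clock': 19.125, 'eef_pos': [473.661, -98.927, 272.258], 'tool_rot': [-3.141, -0.0, 1.134], 'force': [0.619, -0.037, -0.962], 'width': 20.173, 'gripper_force': 59.729, 'qpos': [0.319, 0.307, -0.226, 1.854, 0.081, 0.989, -0.378]}
-204.9, 96.0, 7.1, -0.001, -0.0, -0.047
```

Emit:
{"method": "play_rows", "body": {
  "deltas": [-12, 5, 1, 0, 0, -0.005, 0, -40, 19, 3, 0, 0, -0.01, 0, -80, 38, 5, 0, 0, -0.02, 0, -120, 56, 7, 0, 0, -0.03, 0, -155, 73, 7, 0, 0, -0.04, 0, -185, 87, 7, 0, 0, -0.047, 0, -200, 94, 7, 0, 0, -0.047, 0, -205, 96, 7, 0, 0, -0.047, 0, -205, 96, 7, 0, 0, -0.047, 0, -205, 96, 7, 0, 0, -0.047, 0]
}}

```text
clock: 20.38
eef_pos: [474.2, -324.8, 265.7]
tool_rot: [-3.142, -0.001, 1.181]
force: [-0.4, 0.4, -0.4]
width: 20.2
gripper_force: 59.7
```

Run:
```python
from h import *
st(); fromnow((473.9,-325.2,135,1.181),(473.9,-325.2,127.4,1.181))
snap('scene','s9'); s=read_state(); t=np.array(s['eef_pos'])
```

```text
{'clock': 20.375, 'eef_pos': [474.224, -324.846, 265.688], 'tool_rot': [-3.142, -0.001, 1.181], 'force': [-0.423, 0.353, -0.401], 'width': 20.177, 'gripper_force': 59.727, 'qpos': [0.661, 0.451, -0.164, 1.637, 0.081, 1.06, 0.084]}
-0.5, -0.2, 130.7, -0.0, -0.001, -0.0
-0.6, -0.2, 138.3, -0.0, -0.001, -0.0
```

Emit:
{"method": "play_rows", "body": {
  "deltas": [-0.5, 0, 20, 0, 0, 0, 0, -0.5, 0, 45, 0, 0, 0, 0, -0.5, 0, 70, 0, 0, 0, 0, -0.5, 0, 95, 0, 0, 0, 0, -0.5, 0, 115, 0, 0, 0, 0, -0.5, 0, 127, 0, 0, 0, 0, -0.5, 0, 133, 0, 0, 0, 0, -0.5, 0, 136, 0, 0, 0, 0, -0.5, 0, 138, 0, 0, 0, 0, -0.5, 0, 138, 0, 0, 0, 0]
}}

```text
clock: 21.68
eef_pos: [473.8, -327.0, 127.8]
tool_rot: [3.141, 0.0, 1.179]
force: [-0.1, -0.8, -1.8]
width: 20.2
gripper_force: 59.7
```

Run:
```python
from h import *
st()
```

```text
{'clock': 21.675, 'eef_pos': [473.768, -327.021, 127.838], 'tool_rot': [3.141, 0.0, 1.179], 'force': [-0.065, -0.791, -1.828], 'width': 20.207, 'gripper_force': 59.717, 'qpos': [0.648, 0.607, -0.144, 1.797, 0.121, 0.746, 0.049]}
```

Emit:
{"method": "play_rows", "body": {
  "deltas": [1.5, 0, 1, 0, 0, 0, 0, 1.5, 0, 1, 0, 0, 0, 0, 1.5, 0, 1, 0, 0, 0, 0.35, 1.5, 0, 1, 0, 0, 0, 0.4, 1.5, 0, 1, 0, 0, 0, 0.6, 1.5, 0, 1, 0, 0, 0, 1, 1.5, 0, 1, 0, 0, 0, 1, 1.5, 0, 1, 0, 0, 0, 1, 1.5, 0, 1, 0, 0, 0, 1]
}}

```text
clock: 22.8
eef_pos: [474.1, -325.5, 126.5]
tool_rot: [3.142, 0.0, 1.179]
force: [-0.4, -0.1, 0.4]
width: 85.5
gripper_force: 0.0
```

Emit:
{"method": "play_rows", "body": {
  "deltas": [0, 0, -10, 0, 0, 0, 1, 0, 0, -30, 0, 0, 0, 1, 0, 0, -60, 0, 0, 0, 1, 0, 0, -100, 0, 0, 0, 1, 0, 0, -140, 0, 0, 0, 1, 0, 0, -143, 0, 0, 0, 1, 0, 0, -143, 0, 0, 0, 1, 0, 0, -143, 0, 0, 0, 1, 0, 0, -143, 0, 0, 0, 1, 0, 0, -143, 0, 0, 0, 1]
}}

```text
clock: 24.05
eef_pos: [473.9, -325.3, 268.9]
tool_rot: [-3.14, -0.0, 1.179]
force: [0.8, -0.4, 0.2]
width: 85.6
gripper_force: 0.0
```

Run:
```python
from h import *
st(); snap('scene','s10'); snap('top','t10'); snap('wrist','w10')
# hook: compare with start pictures
A=cam('w1')[0];B=cam('w10')[0]
for fn0,fn,(u0,v0,u1,v1) in (('scene0','s10',(225,150,270,215)),('w1','w10',(220,120,345,225))):
    a=cam(fn0)[0][v0:v1,u0:u1].astype(np.float32).mean(2);b=cam(fn)[0][v0:v1,u0:u1].astype(np.float32).mean(2)
    print(fn,np.abs(a-b).mean(),cv2.phaseCorrelate(a,b))
# carrier: where is disc in scene/top now
t=cam('t10')[0]; d=np.abs(t.astype(int)-cam('top0')[0]).sum(2)[140:235,60:155]; m=(d>60).astype(np.uint8); n,l,s,c=cv2.connectedComponentsWithStats(m)
k=1+np.argmax(s[1:,4]); print('top diff',s[k],c[k]+[60,140])
d=np.abs(cam('s10')[0].astype(int)-cam('scene0')[0]).sum(2)[300:390,300:400]; m=(d>60).astype(np.uint8); n,l,s,c=cv2.connectedComponentsWithStats(m)
k=1+np.argmax(s[1:,4]); print('scene diff',s[k],c[k]+[300,300],'pred disc',proj('s10',[514,313,43]),proj('s10',[514,313,32]))
```

```text
{'clock': 24.05, 'eef_pos': [473.901, -325.34, 268.869], 'tool_rot': [-3.14, -0.0, 1.179], 'force': [0.775, -0.399, 0.195], 'width': 85.612, 'gripper_force': 0.0, 'qpos': [0.662, 0.449, -0.164, 1.631, 0.081, 1.069, 0.083]}
s10 4.5773215 ((0.3794949321268497, -0.04726537790563867), 0.9556358934920511)
w10 14.59967 ((1.1538492584393296, 1.4080193994449672), 0.1677894894635236)
top diff [ 38  35  26  30 108] [116.13888889 192.27777778]
scene diff [ 33  51  37  25 259] [349.57915058 367.5019305 ] pred disc (np.float64(351.2053061926661), np.float64(352.45729418592805)) (np.float64(350.5974885505041), np.float64(354.86861859229555))
```

Run:
```python
from h import *
print('w8 disc',onz('w8',(634-400)*1.4,138*1.4,43),'mat',onz('w8',(630-400)*1.4,130*1.4,21))
q=lambda x,y:(290+x/2.85,240+y/2.85)
print('s8 disc',onz('s8',*q(174,324),43),'mat',onz('s8',*q(172,344),21))
```

```text
w8 disc [517.72774199 311.67226235  43.        ] mat [518.24670962 318.59681008  21.        ]
s8 disc [516.07754811 315.20183207  43.        ] mat [518.31589017 320.10659466  21.        ]
```

The disc sits 5–7 mm from the mat's centre in both views. The hook is back where it started, to within 0.4 px.

```bash
python3 -c "
from cell import *
print(finish_job())"
```

```text
the job is handed in; nothing more can be done
None
```

I handed the job in at about 24 s of robot time: the carrier stands upright on the cork mat, about 5–7 mm from its centre, and the hook hangs back in its stand; no verdict came back.

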